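# Free the ratchet of a bottle tipper and let the bottle back upright

## Task

The bottle in the ratchet tipping stand was left tipped over the measuring beaker; set it upright again. Push the stand's change-over lever fully over to release (away from the crank's handle), wind the crank on a touch so that the loaded pawl springs out of the wheel, then let the bottle back slowly by the crank until it just stands on its rest, with no bump and without pressing it down, and let go. Do not force the wheel back while the pawl still holds it, and leave the beaker, the tin and the stick beside the stand where they are.

Things in the scene. Friction and masses are not known exactly. Their poses are not given: they have to be found in the camera images.
- tipper: Grey steel tipping stand, fixed on the worktop: base plate 170 x 205 mm, two side frames. Origin on the worktop under the axle's middle; x along the axle, away from the crank (crank and ratchet wheel are at its -x end, towards the robot); y towards the side the bottle tips to; z up. It carries a wire cradle with a cream 270 mm bottle strapped in, yellow cap, about 1 kg together.
- tilt (a joint): Tilt of cradle, wheel and crank, rad: 0 = bottle exactly upright, grows as its top tips to the stand's +y (winding on). It starts held on a tooth near 0.97 or 1.31 (stop at 1.55). The weight pulls it back with 2 to 7 N at the crank handle. It stands on its rest anywhere from -0.01 to 0.1, felt as the weight leaves the hand. Running back over 1.5 rad/s, or over 14 N on the rest, is a bump.
- crank_handle (a point): Centre of the crank's black handle, a round grip 19 mm thick, 51 mm long, parallel to the axle, on an 85 mm arm. In the stand's frame: x = -119, y = 85 sin(tilt - 0.66), z = 180 + 85 cos(tilt - 0.66) mm: always above the axle, swinging to -y as the bottle goes upright. Grip or push it from above; the crank arm is 24 mm from its centre towards +x, the other sides are free.
- release (a joint): Change-over lever, rad: up to 0.04 = holding (upright; a spring presses the pawl into the wheel), 0.72 = its stop, fully over to release (the spring now lifts the pawl; count on 0.6 or more). It turns on the pawl pin, stays where it is left, and takes about 3 to 5 N at the knob.
- release_knob (a point): Centre of the lever's small black knob (a 16 mm disc, 18 mm along x), 45 mm above the pawl pin when upright. From holding to release it travels 30 mm to -y of the stand and 11 mm down. It can be pushed with closed fingertips from its +y side.
- pawl: Dark steel pawl, 50 mm long, over the top of the wheel. Origin on its pin, along the stand's x at y = -52, z = 232 mm. While the weight bears on its nose (8 to 16 N) it stays caught in the tooth even with the lever at release; wound on by 0.03 to 0.1 rad it springs out. Over 40 N between it and the wheel is forcing it.
- pawl_nose (a point): The pawl's nose. In the stand's frame it is at z = 222 mm when in the tooth; the teeth end at 226 mm, and the nose is clear of them above 231 mm. Released and free it springs up to about 236 mm.
- rest: Rest on the base plate under the cradle's floor, at y = -60 mm of the stand: an 18 mm nut with a rubber-tipped screw, 22 mm across, that carries the cradle (4 to 6 N) when the bottle stands. Origin at the nut's underside on the base plate, 13 mm up. How far the screw stands out differs each time by 5 mm and is not measured.
- beaker: Orange measuring beaker with handle, 141 mm high, standing under the bottle's cap beside the stand, loose. Origin at its underside. To be left where it is (within 20 mm).
- wax_tin: Low round green tin, 70 mm across and 25 mm high, loose on the -y side of the stand. Origin at its underside. To be left where it is (within 20 mm).
- stain_stick: Small upright white stick with green cap, 29 mm across and 99 mm high, loose near the front of the stand on its +y side. Origin at its underside. To be left where it is (within 20 mm).
- axle (a point): The point of the axle's line abreast of the crank handle: in the stand's frame x = -119, y = 0, z = 180 mm; the axle runs along the stand's x. Cradle, crank and an 18-tooth ratchet wheel (92 mm across, x -75 to -65 mm) turn on it as one piece. The bottle's weight always drives them back towards upright.

How it is judged:
By the outcome, as a careful person would: the job done as asked, in the order asked, and still so for the second after the job is handed in, with the robot touching nothing.
It also fails if it takes over 58 s, if anything falls off the work surface, if the arm or the gripper's body presses on something with over 40 N, if the wrist force passes 120 N, or if a joint passes its speed limit or range.

## Robot

A 6-joint arm with a two-finger parallel gripper is mounted at the origin on a cart in front of the work surface, level with it; the furniture and walls round the work are solid. World frame = base frame: x ahead of the robot, y to its left, z up, the work surface at z = 0. Lengths are in m, angles in rad, forces in N, time in s.
With the tool pointing down it reaches from about 0.35 to 0.975 m from the base axis. Payload 7.1 kg.
Tool frame: the origin (TCP) lies on the centre line of the jaws, within the pads' length; the fingertips stand 14 mm ahead of it and the grasp point (between the pads) lies 5 mm behind it (ctrl.tcp_to_tips is the distance from the TCP to the fingertips, in m); z points along the fingers, y is the line along which they close (so a half turn about z gives the same grasp; the last joint's range is limited). The gripper opens to 88 mm and grips with 3 to 60 N. Pads are 20 mm wide; open, the fingers measure 115 mm over their backs; the gripper's body (75 mm by 178 mm) begins 61 mm behind the grasp point.
Start: joints at [1.231, 0.423, 1.63, -0, 1.089, -0.019], TCP at [0.197, 0.593, 0.237] pointing down, gripper open.
Joint ranges: [-3, 3], [-0.9, 2.11], [0.09, 2.58], [-1.31, 4.45], [0.11, 2.69], [-2.54, 2.54]. Speed limits (rad/s): [2.39, 2.39, 3.01, 3.14, 3.14, 3.14].

## Interface

Orientations are given as a 3x3 rotation matrix whose columns are the frame's x, y, z axes.
In Python, from workcell import ctrl gives the robot as it stands.
- The arm moves only by the shell command python3 -m pendant 'ROWS' [FORCE]. ROWS is JSON, one flat list of numbers, 7 for each row, row after row: the opening, from 0 (shut) to 1 (fully open), then the shift along the tool's x, y, z in units of 30 mm (1.0 is 30 mm), then the turn, a rotation vector about the tool's x, y, z in units of 6 degrees (1.0 is 6 degrees). A call has 1 to 12 rows; each row shifts and turns the commanded pose from where the row before left it, along the tool's axes as they then stand; what a row does not reach is not made up. A row lasts 1/12 s, in which the tool goes at most 41.7 mm and 7.16 degrees, less where a joint would pass 70% of its speed; a pose out of reach is approached as far as the arm can. A call is refused whole if a number of a shift passes 1 or a number of a turn 1, either way. A call with a gripper value outside its range is refused whole. The fingers move at their own pace and stop on an object; FORCE is the grip in N (left out, the last holds). Time passes only in rows, so rows that do not move let the fingers close. It gives the time, the measured TCP pose, the force, the opening and the grip force at its end, in the units of the state.
- ctrl.get_state(): the state, without advancing time (a new reading comes with each control period).
- ctrl.snapshot(name): name is "side" or "top" or "wrist"; returns a dict with "image" (400x640x3 uint8, blue, green, red), "depth" (400x640 float32, m along the optical axis (not along the pixel's ray), 0 where there is no reading), "K" (3x3 intrinsics, pixels), "cam_to_world" (4x4, takes a point from camera to world coordinates); the wrist camera has in their place "mount" (4x4, takes a point from camera to tool coordinates, whose origin is the TCP and whose axes are the flange's). Camera axes: x right, y up, looking along -z (the intrinsics and any distortion apply to the point x, -y, -z); pixel columns grow to the right and rows downward; lengths in m; the calibration is good to about 2 mm. A picture is of the moment at which its call begins: read the wrist's pose just before it.
- ctrl.finish_job(): hands the job in; it is judged then, once.
The state is a dict: "time_s": time; "q": joint angles; "qd": joint speeds; "joint_torque": joint torques, N m; "eef_pos": TCP position; "orientation": TCP orientation; "force": force on the tool from outside, world axes, zero at the start; "ft_torque": the same for the moment, N m; "finger_gap": finger opening in m; "finger_force": force on a finger pad.
Only numpy, scipy, OpenCV 4.12 (cv2) and the standard library are available. Lean on these libraries where they do the work, as an engineer would, in place of code of your own. Each camera call takes 0.05 s, during which the arm holds its last target. There are 200 camera calls.

## Working session

There is one attempt and no reset: what is moved stays moved. The work goes in short steps, Python scripts to look and compute and a shell command to move; the robot and the scene stay as the last step left them, time stands still between calls to the robot, and variables do not carry over. Pictures are saved under pics/ and viewed, at most 10 in all, crops included, and the job is handed in when it is done.

```bash
mkdir -p pics; ls; cat > h.py <<'E'
import numpy as np, cv2
from workcell import ctrl
def grab(n):
    s=ctrl.get_state(); r=ctrl.snapshot(n)
    if n=="wrist":
        T=np.eye(4);T[:3,:3]=np.array(s["orientation"]).reshape(3,3);T[:3,3]=s["eef_pos"]
        r["cam_to_world"]=T@np.array(r["mount"])
    return r
def pts(r):
    d=r["depth"];K=np.array(r["K"]);v,u=np.mgrid[:d.shape[0],:d.shape[1]]
    P=np.stack([(u-K[0,2])*d/K[0,0],-(v-K[1,2])*d/K[1,1],-d],-1)
    C=np.array(r["cam_to_world"]); W=P@C[:3,:3].T+C[:3,3]; W[d==0]=np.nan
    return W
E
python3 - <<'E'
from h import *
for n in("side","top"):
    r=grab(n); cv2.imwrite(f"pics/{n}0.png",r["image"]); np.save(f"{n}0.npy",pts(r)); print(n,np.array(r["cam_to_world"]).round(3).tolist(),r["K"])
print(ctrl.get_state())
E
```

```text
pics
side [[-0.977, 0.146, -0.155, 0.414], [-0.212, -0.586, 0.782, 0.772], [0.023, 0.797, 0.603, 0.754], [0.0, 0.0, 0.0, 1.0]] [[384.51280787   0.         317.2788459 ]
 [  0.         384.51280787 198.95804816]
 [  0.           0.           1.        ]]
top [[0.019, 0.991, -0.133, 0.447], [-1.0, 0.016, -0.022, 0.022], [-0.02, 0.134, 0.991, 1.072], [0.0, 0.0, 0.0, 1.0]] [[383.95894903   0.         321.30116955]
 [  0.         383.95894903 201.05175292]
 [  0.           0.           1.        ]]
{'time_s': 0.1, 'q': array([ 1.23098577e+00,  4.23742172e-01,  1.63060132e+00,  1.36432196e-05,
        1.08859711e+00, -1.90273288e-02]), 'qd': array([-0.00132317, -0.00388192, -0.00263525, -0.00016183, -0.00119386,
        0.00067318]), 'joint_torque': array([-2.11382226e-04, -5.45611167e+01, -2.74323535e+01,  6.44995132e-02,
        1.88088877e-02, -7.24660208e-05]), 'eef_pos': array([0.19689799, 0.59267171, 0.23599812]), 'orientation': array([[-9.48986744e-01,  3.15315630e-01, -4.60677733e-04],
       [ 3.15315964e-01,  9.48985900e-01, -1.26683723e-03],
       [ 3.77230938e-05, -1.34747078e-03, -9.99999091e-01]]), 'force': array([-0.57139623, -0.09409376, -0.31039224]), 'ft_torque': array([0.04009955, 0.01560981, 0.01166935]), 'finger_force': 0.0, 'finger_gap': 0.08795740049507127}
```

View pics/side0.png

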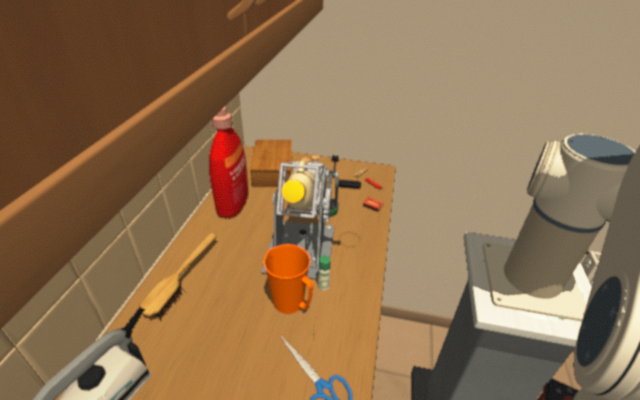

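View pics/top0.png

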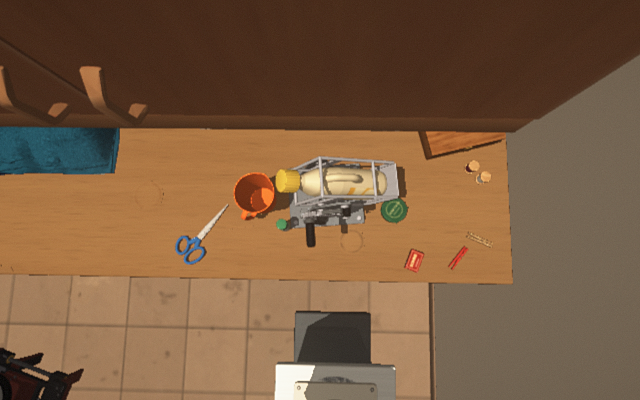

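The top view shows the handle at about (311,234), the cap at (288,181), the tin at (394,211), the stick at (281,225) and the beaker at (254,195). The stand's +y points to world +y.

```bash
python3 - <<'E'
from h import *
t=cv2.imread("pics/top0.png"); s=cv2.imread("pics/side0.png")
a=cv2.resize(t[140:270,230:420],None,fx=4,fy=4,interpolation=cv2.INTER_CUBIC)
b=cv2.resize(s[140:300,250:400],None,fx=3.5,fy=3.5,interpolation=cv2.INTER_CUBIC)
cv2.imwrite("pics/a.png",a);cv2.imwrite("pics/b.png",b)
W=np.load("top0.npy")
for n,(u,v) in dict(handle=(311,234),cap=(288,181),tin=(394,211),stick=(281,225),beaker=(254,195),cab=(300,90),cab2=(300,40)).items():
    print(n,W[v,u].round(3))
m=(W[...,2]>0.2)&(W[...,2]<0.32)&(t.max(2)<50)
m[:,:230]=0;m[:,420:]=0;m[:140]=0
v,u=np.nonzero(m);print(len(v));
for i in range(0,len(v),max(1,len(v)//40)): print(u[i],v[i],W[v[i],u[i]].round(3))
E
```

```text
handle [0.485 0.06  0.27 ]
cap [0.595 0.11  0.282]
tin [ 0.564 -0.154  0.026]
stick [0.515 0.145 0.098]
beaker [0.605 0.236 0.006]
cab [0.611 0.054 0.699]
cab2 [0.61  0.047 0.793]
131
348 208 [ 0.54  -0.016  0.283]
344 209 [ 0.537 -0.007  0.285]
347 209 [ 0.537 -0.014  0.285]
343 210 [ 0.536 -0.006  0.277]
348 210 [ 0.535 -0.016  0.283]
344 211 [ 0.533 -0.008  0.284]
343 212 [ 0.532 -0.006  0.279]
349 212 [ 0.531 -0.018  0.282]
344 214 [ 0.527 -0.008  0.285]
348 214 [ 0.527 -0.016  0.283]
346 215 [ 0.525 -0.012  0.286]
349 215 [ 0.525 -0.018  0.285]
309 223 [0.508 0.065 0.269]
312 223 [0.509 0.059 0.266]
306 224 [0.506 0.071 0.265]
311 224 [0.506 0.061 0.269]
306 225 [0.504 0.071 0.267]
306 226 [0.502 0.071 0.27 ]
312 226 [0.502 0.058 0.269]
312 227 [0.5   0.058 0.268]
307 228 [0.498 0.069 0.269]
307 229 [0.496 0.069 0.268]
307 230 [0.494 0.069 0.269]
313 230 [0.494 0.056 0.265]
313 231 [0.492 0.056 0.267]
313 232 [0.49  0.056 0.267]
312 233 [0.487 0.058 0.272]
308 234 [0.485 0.066 0.272]
313 234 [0.485 0.056 0.269]
312 235 [0.483 0.058 0.27 ]
308 236 [0.481 0.066 0.267]
307 237 [0.479 0.068 0.269]
313 237 [0.479 0.056 0.27 ]
312 238 [0.477 0.058 0.272]
312 239 [0.475 0.058 0.267]
312 240 [0.473 0.058 0.268]
308 241 [0.471 0.066 0.269]
314 241 [0.471 0.054 0.265]
313 242 [0.469 0.056 0.268]
308 243 [0.467 0.066 0.268]
314 243 [0.467 0.054 0.267]
312 244 [0.465 0.058 0.269]
308 245 [0.462 0.066 0.267]
312 245 [0.463 0.058 0.269]
```

View pics/a.png

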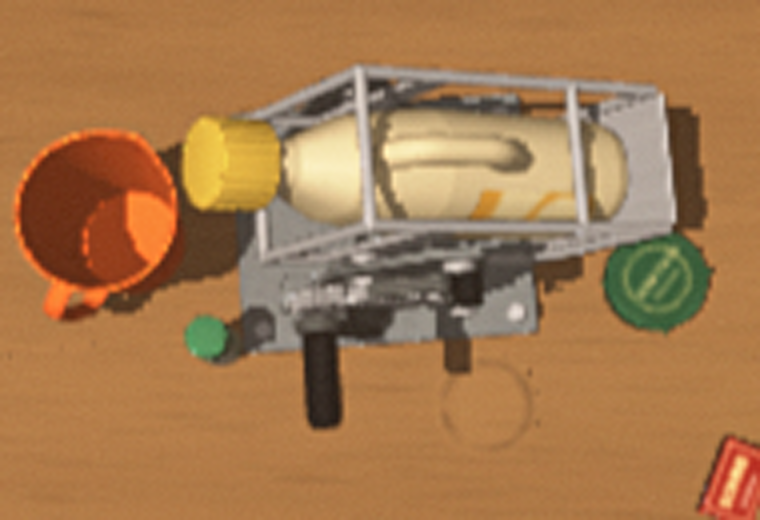

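View pics/b.png

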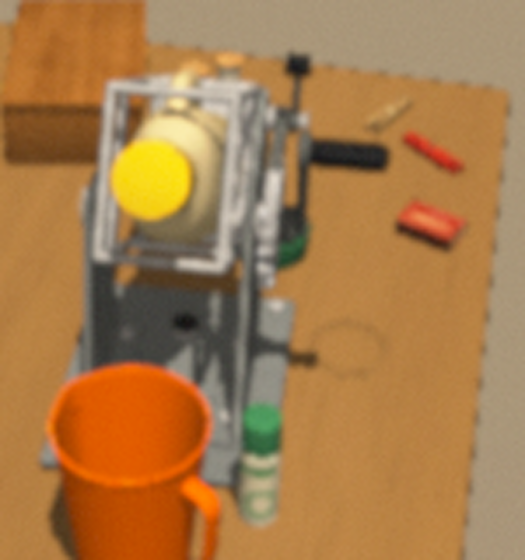

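```bash
python3 - <<'E'
from h import *
t=cv2.imread("pics/top0.png");W=np.load("top0.npy");S=np.load("side0.npy")
for n,A in(("top",W),("side",S)):
    m=(A[...,0]>.5)&(A[...,0]<.72)&(A[...,1]>-.15)&(A[...,1]<.16)&(A[...,2]>.29)&(A[...,2]<.45)
    P=A[m]; print(n,len(P),P.min(0).round(3),P.max(0).round(3)) if len(P) else 0
    for x in np.arange(.5,.7,.02):
        Q=P[(P[:,0]>=x)&(P[:,0]<x+.02)]
        if len(Q): print(x.round(2),Q[:,2].max().round(3),Q[:,1].min().round(3),Q[:,1].max().round(3))
m=(W[...,2]>.255)&(W[...,2]<.28)&(t.max(2)<70)&(W[...,1]>.03)&(W[...,1]<.09)
P=W[m&(W[...,0]<.503)];print("handle",P.mean(0),P.min(0),P.max(0));c=np.polyfit(P[:,0],P[:,1],1);print(c,np.polyval(c,.485))
m=(W[...,2]>.262)&(W[...,2]<.30)&(t.max(2)<70)&(W[...,1]<.01)&(W[...,1]>-.04)
P=W[m];print("knob",P.mean(0),P.min(0),P.max(0))
m=(W[...,2]>.008)&(W[...,2]<.018)&(W[...,0]>.45)&(W[...,0]<.75)&(W[...,1]>-.11)&(W[...,1]<.16)
P=W[m];print("base",P.min(0),P.max(0), cv2.minAreaRect(P[:,:2].astype(np.float32)*1000))
E
```

```text
top 1 [0.599 0.114 0.29 ] [0.599 0.114 0.29 ]
0.58 0.29 0.114 0.114
side 3 [0.597 0.113 0.29 ] [0.603 0.114 0.29 ]
0.58 0.29 0.113 0.113
0.6 0.29 0.114 0.114
handle [0.48194691 0.06219723 0.26864899] [0.46040858 0.05346581 0.26259401] [0.5021716  0.07121938 0.27333408]
[0.0915056  0.01809639] 0.06247660694507179
knob [ 0.53177281 -0.01269999  0.28312086] [ 0.52474825 -0.02015686  0.27741969] [ 0.53987887 -0.00556211  0.2870122 ]
base [ 0.50717685 -0.07347788  0.00819407] [0.69727342 0.14099029 0.0177424 ] ((603.932861328125, 38.70128631591797), (171.53880310058594, 213.39012145996094), 6.179422855377197)
```

```bash
python3 -m pendant '[0,0,0,-0.7,0,0,-0.804, 0,0,0,-0.7,0,0,-0.804, 0,0,0,-0.7,0,0,-0.804, 0,0,0,-0.7,0,0,-0.804, 0,0,0,-0.7,0,0,-0.804, 0,-0.44,-1,0,0,0,0, 0,-0.44,-1,0,0,0,0, 0,-0.44,-1,0,0,0,0, 0,-0.44,-1,0,0,0,0, 0,-0.44,-1,0,0,0,0, 0,-0.44,-1,0,0,0,0, 0,-0.44,-1,0,0,0,0]' 10
cat >> h.py <<'E'
def to(x,y,z):
    s=ctrl.get_state();R=np.array(s["orientation"]).reshape(3,3);print("units",(R.T@(np.array([x,y,z])-s["eef_pos"])/.03).round(2),"pos",s["eef_pos"].round(4),"F",np.round(s["force"],1),"yaw y",np.arctan2(R[1,1],R[0,1]).round(3),"z",R[:,2].round(3),s["time_s"])
E
python3 -c "
from h import *
to(.525,.017,.34)"
```

```text
time_s: 1.1
eef_pos: [0.3103, 0.3918, 0.3414]
orientation: [[-0.995, -0.1, -0.0], [-0.1, 0.995, -0.0], [0.0, -0.0, -1.0]]
force: [0.4, 0.1, -0.1]
finger_gap: 0.0113
finger_force: 0.0
units [ -5.87 -13.15   0.05] pos [0.3103 0.3918 0.3414] F [ 0.4  0.1 -0.1] yaw y 1.671 z [-0. -0. -1.] 1.1
```

```bash
python3 -m pendant '[0,-0.5,-1,0,0,0,0, 0,-0.5,-1,0,0,0,0, 0,-0.5,-1,0,0,0,0, 0,-0.5,-1,0,0,0,0, 0,-0.5,-1,0,0,0,0, 0,-0.5,-1,0,0,0,0, 0,-0.5,-1,0,0,0,0, 0,-0.5,-1,0,0,0,0, 0,-0.5,-1,0,0,0,0, 0,-0.5,-1,0,0,0,0, 0,-0.37,-1,0,0,0,0, 0,-0.5,-1,0,0,0,0]'
python3 - <<'E'
from h import *
to(.525,.017,.276)
r=grab("wrist");cv2.imwrite("pics/w1.png",r["image"])
E
```

```text
time_s: 2.1
eef_pos: [0.5212, 0.0512, 0.3414]
orientation: [[-0.995, -0.1, -0.001], [-0.1, 0.995, -0.0], [0.001, 0.0, -1.0]]
force: [0.0, 0.2, -0.4]
finger_gap: 0.0004
finger_force: 0.0
units [-0.01 -1.15  2.18] pos [0.5212 0.0512 0.3414] F [ 0.   0.2 -0.4] yaw y 1.671 z [-0.001 -0.    -1.   ] 2.1
```

View pics/w1.png

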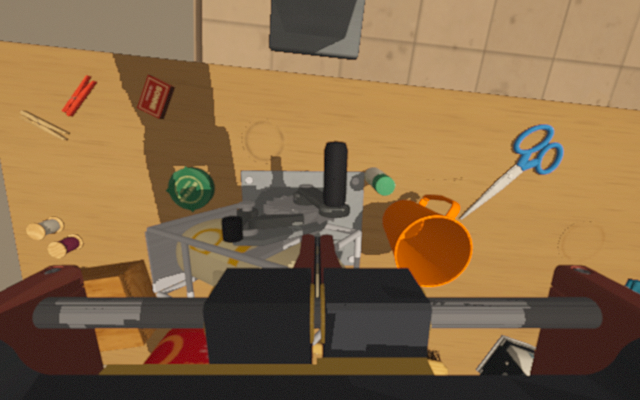

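The wrist view shows the knob at (232,228), the handle at (335,175), and the closed tips clear of both, at about (318,240).

```bash
python3 -m pendant '[0,0,-0.6,0,0,0,0, 0,0,-0.55,0,0,0,0, 0,0,0,0.7,0,0,0, 0,0,0,0.7,0,0,0, 0,0,0,0.7,0,0,0, 0,0,0,0,0,0,0]'
python3 - <<'E'
from h import *
to(.525,-.005,.276)
r=grab("wrist");cv2.imwrite("pics/w2.png",r["image"]);W=pts(r);t=r["image"]
m=(W[...,2]>.262)&(W[...,2]<.30)&(t.max(2)<70)&(W[...,1]<.005)&(W[...,1]>-.05)&(W[...,0]>.5)&(W[...,0]<.56)
P=W[m];print("knob",len(P),P.mean(0),P.min(0),P.max(0))
m=(W[...,2]>.255)&(W[...,2]<.28)&(t.max(2)<70)&(W[...,1]>.03)&(W[...,1]<.09)&(W[...,0]<.503)
P=W[m];print("handle",len(P),P.mean(0),P.min(0),P.max(0))
E
```

```text
time_s: 2.65
eef_pos: [0.522, 0.0184, 0.2748]
orientation: [[-0.995, -0.1, -0.007], [-0.1, 0.995, -0.0], [0.007, 0.001, -1.0]]
force: [-0.9, 0.1, 0.4]
finger_gap: 0.0004
finger_force: 0.0
units [-0.02 -0.79 -0.04] pos [0.522  0.0184 0.2748] F [-0.9  0.1  0.4] yaw y 1.671 z [-0.007 -0.    -1.   ] 2.65
knob 347 [ 0.52273455 -0.01378388  0.28107442] [ 0.52108831 -0.02157273  0.26245025] [ 0.53041386 -0.00696444  0.28781767]
handle 2525 [0.48038489 0.05869227 0.26980572] [0.45814662 0.05011833 0.26112285] [0.50294999 0.07008441 0.27351167]
```

View pics/w2.png

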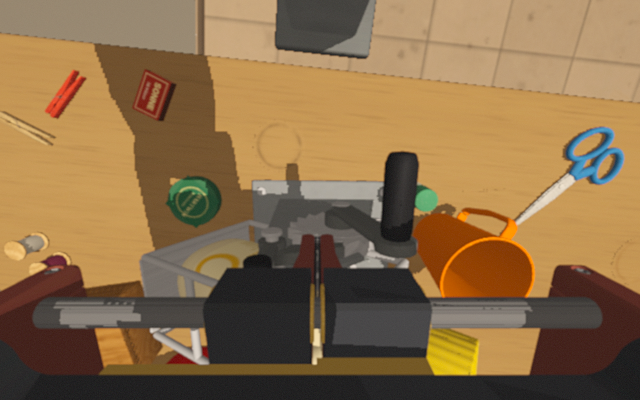

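```bash
python3 -m pendant '[0,-0.13,-0.1,0,0,0,0, 0,0,-0.1,0,0,0,0, 0,0,-0.1,0,0,0,0, 0,0,-0.1,0,0,0,0, 0,0,-0.1,0,0,0,0, 0,0,-0.1,0,0,0,0]'
python3 -m pendant '[0,0,-0.1,0,0,0,0, 0,0,-0.1,0,0,0,0, 0,0,-0.1,0,0,0,0, 0,0,-0.1,0,0,0,0]' | grep -E "pos|force"
python3 -m pendant '[0,0,-0.1,0,0,0,0, 0,0,-0.1,0,0,0,0, 0,0,-0.1,0,0,0,0, 0,0,-0.1,0,0,0,0]'| grep -E "pos|force"
python3 -m pendant '[0,0,-0.1,0,0,0,0, 0,0,-0.1,0,0,0,0, 0,0,-0.1,0,0,0,0]'| grep -E "pos|force"
```

```text
time_s: 3.2
eef_pos: [0.5306, 0.0008, 0.2793]
orientation: [[-0.995, -0.1, 0.001], [-0.1, 0.995, 0.0], [-0.001, 0.0, -1.0]]
force: [0.1, 2.1, 1.7]
finger_gap: 0.0007
finger_force: 0.9
eef_pos: [0.5315, -0.011, 0.2786]
force: [0.5, 3.8, -0.8]
finger_force: 1.4
eef_pos: [0.5325, -0.0229, 0.2785]
force: [-1.3, 5.3, -1.4]
finger_force: 2.3
eef_pos: [0.5328, -0.0272, 0.2782]
force: [-2.2, 36.6, 0.2]
finger_force: 18.4
```

```bash
python3 -m pendant '[0,0,0.5,0,0,0,0, 0,0,0.3,0,0,0,0, 0,0,0,-0.8,0,0,0, 0,0,0,-1,0,0,0, 0.45,0.5,0.4,0,0,0,0, 0.45,0.5,0.7,0,0,0,0, 0.45,0.6,0.7,0,0,0,0, 0.45,0,0,0,0,0,0]'
python3 - <<'E'
from h import *
to(.480,.0605,.262)
r=grab("wrist");cv2.imwrite("pics/w3.png",r["image"]);W=pts(r);t=r["image"]
m=(W[...,2]>.252)&(W[...,2]<.30)&(t.max(2)<70)&(W[...,1]<.0)&(W[...,1]>-.09)&(W[...,0]>.51)&(W[...,0]<.56)
P=W[m];print("knob",len(P),P.mean(0),P.min(0),P.max(0))
m=(W[...,2]>.255)&(W[...,2]<.28)&(t.max(2)<70)&(W[...,1]>.03)&(W[...,1]<.09)&(W[...,0]<.503)
P=W[m];print("handle",len(P),P.mean(0),P.min(0),P.max(0),np.polyfit(P[:,0],P[:,1],1))
E
```

```text
time_s: 4.78
eef_pos: [0.4755, 0.0422, 0.3329]
orientation: [[-0.995, -0.102, -0.001], [-0.102, 0.995, -0.001], [0.001, -0.0, -1.0]]
force: [0.2, 0.6, -0.9]
finger_gap: 0.0235
finger_force: 0.0
units [-0.21  0.59  2.36] pos [0.4755 0.0422 0.3329] F [ 0.2  0.6 -0.9] yaw y 1.672 z [-0.001 -0.001 -1.   ] 4.7833<stdin>:5: RuntimeWarning: Mean of empty slice.
  ret = um.true_divide(
Traceback (most recent call last):
ValueError: zero-size array to reduction operation minimum which has no identity
```

View pics/w3.png

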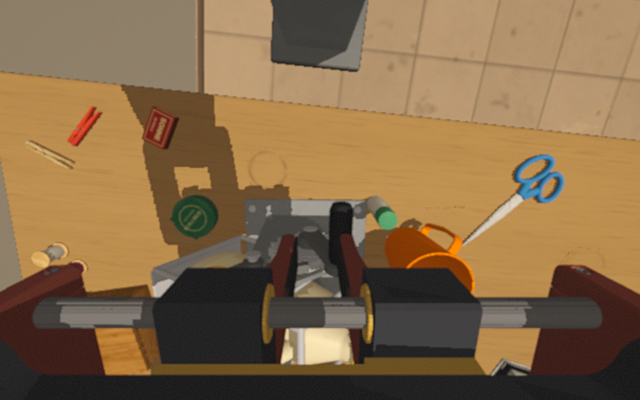

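Both fingers are open, the handle is still to the right of centre at (341,232), and the knob is hidden in this view. I'll check it with the fixed cameras and then lower over the handle.

```bash
python3 - <<'E'
from h import *
for n in("side","top"):
    r=grab(n);W=pts(r);t=r["image"]
    m=(W[...,2]>.25)&(W[...,2]<.30)&(t.max(2)<70)&(W[...,1]<.01)&(W[...,1]>-.09)&(W[...,0]>.515)&(W[...,0]<.56)
    P=W[m];print(n,"knob",len(P),P.mean(0).round(4) if len(P) else 0, np.ptp(P,0) if len(P) else 0)
    m=(W[...,2]>.25)&(W[...,2]<.28)&(t.max(2)<70)&(W[...,1]>.04)&(W[...,1]<.09)&(W[...,0]<.503)&(W[...,0]>.455)
    P=W[m];print("handle",len(P),P.mean(0).round(4) if len(P) else 0)
E
python3 -m pendant '[0.45,0,0.55,0,0,0,0, 0.45,-0.1,0.1,0.6,0,0,0, 0.45,0,0,0.6,0,0,0, 0.45,0,0,0.6,0,0,0, 0.45,0,0,0.6,0,0,0, 0.45,0,0,0,0,0,0]'
```

```text
side knob 20 [ 0.5309 -0.0361  0.2699] [0.01210889 0.00617812 0.00866681]
handle 119 [0.4813 0.068  0.2663]
top knob 0 0 0
handle 0 0
time_s: 5.43
eef_pos: [0.4781, 0.0596, 0.2576]
orientation: [[-0.995, -0.099, -0.005], [-0.099, 0.995, -0.001], [0.005, -0.001, -1.0]]
force: [-0.3, 0.4, -0.3]
finger_gap: 0.0396
finger_force: 0.0
```

```bash
python3 -m pendant '[0.32,0,0,0,0,0,0, 0.26,0,0,0,0,0,0, 0.26,0,0,0,0,0,0, 0.26,0,0,0,0,0,0, 0.26,0,0,0,0,0,0]' 15
```

```text
time_s: 5.85
eef_pos: [0.4796, 0.0606, 0.2615]
orientation: [[-0.995, -0.1, 0.002], [-0.1, 0.995, 0.0], [-0.002, -0.0, -1.0]]
force: [-1.6, -0.1, 0.2]
finger_gap: 0.023
finger_force: 0.0
```

```bash
for i in 1; do python3 -m pendant '[0.26,0,0.05,0.01,0,0,0, 0.26,0,0.05,0.02,0,0,0, 0.26,0,0.05,0.02,0,0,0]'|grep -E "pos|force:"
python3 -m pendant '[0.26,0,0.05,0.02,0,0,0, 0.26,0,0.05,0.02,0,0,0]'|grep -E "pos|force:"
python3 -m pendant '[0.26,0,0.05,0.02,0,0,0, 0.26,0,0.05,0.02,0,0,0]'|grep -E "pos|force:"
python3 -c "
from h import *
r=grab('side');cv2.imwrite('pics/s2.png',cv2.resize(r['image'][140:300,250:400],None,fx=3.5,fy=3.5,interpolation=cv2.INTER_CUBIC))"; done
```

```text
eef_pos: [0.4789, 0.0649, 0.2595]
force: [0.1, -4.3, 2.2]
finger_force: 2.2
eef_pos: [0.4787, 0.0678, 0.2583]
force: [0.6, -5.2, 3.7]
finger_force: 2.5
eef_pos: [0.4784, 0.071, 0.257]
force: [-0.1, -5.2, 3.7]
finger_force: 2.5
```

View pics/s2.png

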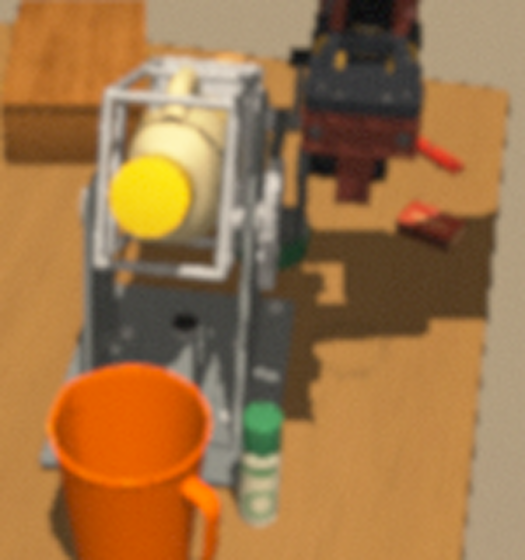

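```bash
python3 -m pendant '[0.26,0,0.05,0.02,0,0,0, 0.26,0,0.02,0.01,0,0,0, 0.26,0,0,0,0,0,0, 0.26,0,0,0,0,0,0]'|grep -E "pos|force:"
python3 -m pendant '[0.26,0,-0.06,-0.03,0,0,0, 0.26,0,-0.06,-0.03,0,0,0, 0.26,0,-0.06,-0.03,0,0,0, 0.26,0,-0.06,-0.03,0,0,0]'|grep -E "pos|force:"
python3 -m pendant '[0.26,0,-0.06,-0.02,0,0,0, 0.26,0,-0.06,-0.02,0,0,0]'|grep -E "pos|force:"
```

```text
eef_pos: [0.4781, 0.0732, 0.256]
force: [1.7, -4.7, 3.1]
finger_force: 2.3
eef_pos: [0.4783, 0.0654, 0.2588]
force: [3.7, -5.8, -3.8]
finger_force: 3.2
eef_pos: [0.4784, 0.0618, 0.2598]
force: [2.0, -6.7, -4.5]
finger_force: 3.1
```

```bash
python3 -m pendant '[0.26,0,-0.06,-0.015,0,0,0, 0.26,0,-0.06,-0.015,0,0,0, 0.26,0,-0.06,-0.015,0,0,0]'|grep -E "pos|force:"
python3 -m pendant '[0.26,0,-0.06,-0.012,0,0,0, 0.26,0,-0.06,-0.012,0,0,0, 0.26,0,-0.06,-0.01,0,0,0]'|grep -E "pos|force:"
```

```text
eef_pos: [0.4787, 0.0565, 0.261]
force: [2.5, -5.4, -4.5]
finger_force: 2.9
eef_pos: [0.479, 0.0512, 0.2619]
force: [1.2, -5.7, -4.0]
finger_force: 2.7
```

```bash
python3 -m pendant '[0.26,0,-0.07,-0.008,0,0,0, 0.26,0,-0.07,-0.008,0,0,0, 0.26,0,-0.07,-0.006,0,0,0, 0.26,0,-0.07,-0.005,0,0,0, 0.26,0,-0.07,-0.003,0,0,0, 0.26,0,-0.07,-0.002,0,0,0, 0.26,0,-0.07,0,0,0,0, 0.26,0,-0.07,0.002,0,0,0, 0.26,0,-0.07,0.004,0,0,0, 0.26,0,-0.07,0.006,0,0,0]'|grep -E "pos|force:"
python3 -m pendant '[0.26,0,-0.07,0.008,0,0,0, 0.26,0,-0.07,0.01,0,0,0, 0.26,0,-0.07,0.012,0,0,0, 0.26,0,-0.07,0.014,0,0,0, 0.26,0,-0.07,0.016,0,0,0, 0.26,0,-0.07,0.018,0,0,0, 0.26,0,-0.07,0.02,0,0,0, 0.26,0,-0.07,0.022,0,0,0]'|grep -E "pos|force:"
```

```text
eef_pos: [0.4822, 0.0306, 0.2637]
force: [-0.3, -4.6, -3.6]
finger_force: 2.1
eef_pos: [0.4839, 0.0139, 0.26]
force: [0.8, -3.1, -2.3]
finger_force: 1.7
```

```bash
python3 -m pendant '[0.26,0,-0.06,0.018,0,0,0, 0.26,0,-0.06,0.02,0,0,0, 0.26,0,-0.06,0.022,0,0,0, 0.26,0,-0.06,0.024,0,0,0, 0.26,0,-0.06,0.025,0,0,0, 0.26,0,-0.06,0.026,0,0,0, 0.26,0,-0.06,0.027,0,0,0]'|grep -E "pos|force:"
python3 -m pendant '[0.26,0,-0.05,0.025,0,0,0, 0.26,0,-0.03,0.016,0,0,0, 0.26,0,-0.03,0.016,0,0,0]'|grep -E "pos|force:"
python3 -m pendant '[0.26,0,-0.03,0.016,0,0,0, 0.26,0,-0.03,0.016,0,0,0, 0.26,0,-0.03,0.016,0,0,0]'|grep -E "pos|force:"
```

```text
eef_pos: [0.4851, 0.0014, 0.2552]
force: [-0.4, -3.2, -1.0]
finger_force: 1.5
eef_pos: [0.4854, -0.0018, 0.2534]
force: [-1.0, -2.4, -1.4]
finger_force: 1.4
eef_pos: [0.4856, -0.0045, 0.252]
force: [-0.5, -2.8, -1.3]
finger_force: 1.3
```

```bash
python3 -m pendant '[0.26,0,-0.03,0.017,0,0,0, 0.26,0,-0.03,0.017,0,0,0]'|grep -E "pos|force:"
python3 -m pendant '[0.26,0,-0.03,0.018,0,0,0, 0.26,0,-0.03,0.018,0,0,0]'|grep -E "pos|force:"
```

```text
eef_pos: [0.4858, -0.0063, 0.251]
force: [-0.5, -3.0, -1.8]
finger_force: 1.3
eef_pos: [0.486, -0.0081, 0.2499]
force: [0.0, -2.6, -1.0]
finger_force: 1.2
```

```bash
python3 -m pendant '[0.26,0,-0.03,0.018,0,0,0, 0.26,0,0,0,0,0,0]'|grep -E "pos|force:"
python3 -m pendant '[0.26,0,-0.03,0.018,0,0,0, 0.26,0,0,0,0,0,0]'|grep -E "pos|force:"
python3 -m pendant '[0.26,0,-0.03,0.018,0,0,0, 0.26,0,0,0,0,0,0]'|grep -E "pos|force:"
```

```text
eef_pos: [0.4861, -0.0091, 0.2493]
force: [1.3, -2.1, -1.4]
finger_force: 1.3
eef_pos: [0.4862, -0.0099, 0.2488]
force: [1.2, -2.4, -2.1]
finger_force: 1.3
eef_pos: [0.4864, -0.0108, 0.2483]
force: [0.7, -2.3, -1.6]
finger_force: 1.3
```

```bash
python3 -m pendant '[0.26,0,-0.03,0.019,0,0,0, 0.26,0,0,0,0,0,0]'|grep -E "pos|force:"
python3 -m pendant '[0.26,0,-0.03,0.019,0,0,0, 0.26,0,0,0,0,0,0]'|grep -E "pos|force:"

```

```text
eef_pos: [0.4864, -0.0117, 0.2477]
force: [1.2, -2.0, -1.7]
finger_force: 1.3
eef_pos: [0.4865, -0.0126, 0.2471]
force: [0.9, -2.8, -1.8]
finger_force: 1.3
```

```bash
python3 -m pendant '[0.26,0,-0.03,0.02,0,0,0, 0.26,0,0,0,0,0,0]'|grep -E "pos|force:"
python3 -m pendant '[0.26,0,-0.03,0.02,0,0,0, 0.26,0,0,0,0,0,0]'|grep -E "pos|force:"

```

```text
eef_pos: [0.4866, -0.0134, 0.2466]
force: [0.8, -1.5, -1.5]
finger_force: 0.9
eef_pos: [0.4867, -0.0141, 0.246]
force: [0.1, 0.2, 0.0]
finger_force: 0.0
```

```bash
python3 -m pendant '[0.26,0,0,0,0,0,0, 0.32,0,0,0,0,0,0, 0.45,0,0,0,0,0,0, 0.45,0,0,0,0,0,0, 0.45,0,0,-0.3,0,0,0, 0.45,0,0,-0.7,0,0,0, 0.45,0,0,-1,0,0,0, 0.45,0.5,0,-1,0,0,0, 0.45,1,0,-0.5,0,0,0, 0.45,1,0,0,0,0,0, 0.45,0,0,0,0,0,0]'
python3 - <<'E'
from h import *
r=grab("side");cv2.imwrite("pics/s3.png",cv2.resize(r["image"][100:300,220:420],None,fx=2.8,fy=2.8,interpolation=cv2.INTER_CUBIC))
r=grab("top");cv2.imwrite("pics/t3.png",cv2.resize(r["image"][140:280,220:430],None,fx=3.6,fy=3.6,interpolation=cv2.INTER_CUBIC))
E
```

```text
time_s: 12.82
eef_pos: [0.4084, -0.0219, 0.3523]
orientation: [[-0.995, -0.1, 0.0], [-0.1, 0.995, -0.0], [-0.0, -0.0, -1.0]]
force: [0.2, -0.5, 0.3]
finger_gap: 0.0394
finger_force: 0.0
```

View pics/s3.png

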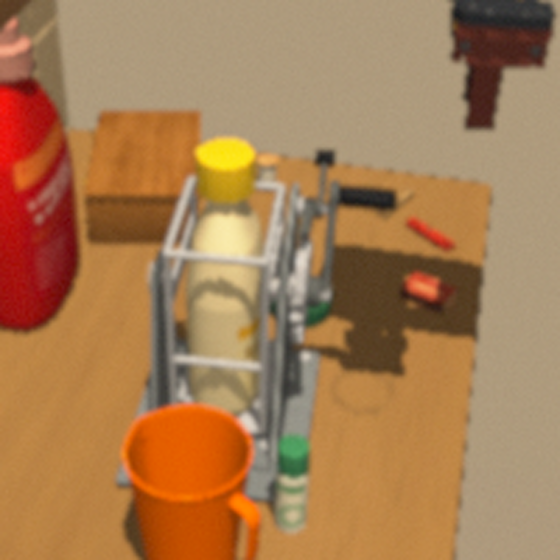

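View pics/t3.png

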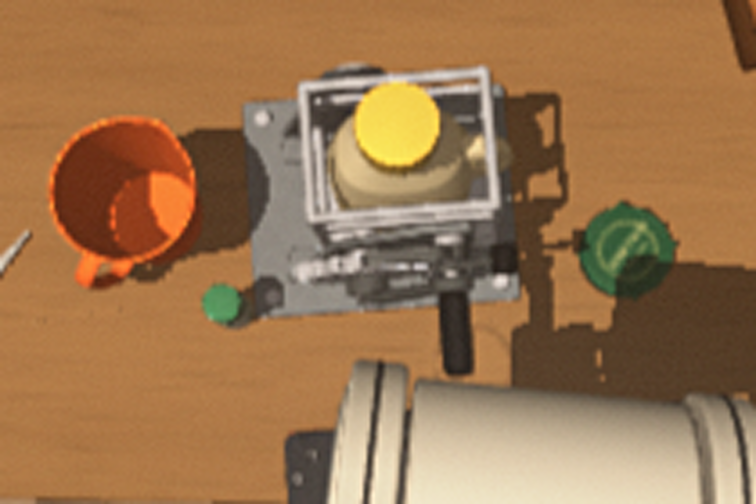

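The bottle stands upright (cap at (397,125) in the top crop), the knob is still over at release (502,258), the beaker, tin and stick have not moved, and the gripper is clear.

```bash
python3 -c "
from workcell import ctrl
print(ctrl.finish_job())"
```

```text
the job is handed in; nothing more can be done
None
```

The bottle stands upright on its rest: lever pushed to its release stop (force peaked at about 37 N there), pawl sprung free, bottle let back slowly until its weight left the gripper, beaker, tin and stick unmoved; handed in at about 13 s.

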